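# Focus the inspection camera and hold the red-marked fan knob before its lens

### The arm

A 7-joint arm with a two-finger parallel gripper is mounted at the origin on the work surface. World frame = base frame: x ahead of the robot, y to its left, z up, the work surface at z = 0. Lengths are in mm, angles in rad, forces in N, time in s.
With the tool pointing down it reaches from about 350 to 900 mm from the base axis. Payload 7.2 kg.
Tool frame: the origin (TCP) lies midway between the tips of the shut fingers; the grasp point (between the pads) lies env.hold_point_z behind it (env.hold_point_z is the distance from the TCP to the grasp point, in mm); z points along the fingers, y is the direction in which the jaws open and shut (so a half turn about z gives the same grasp; the last joint's range is limited). The gripper opens to 85 mm and grips with 20 to 120 N. Pads are 22 mm wide; open, the fingers measure 114 mm over their backs; the gripper's body (76 mm by 85 mm) begins 54 mm behind the grasp point. The pads swing forward as they close: fully open they stand 13 mm farther back than shut.
Start: joints at [-1.364, 0.411, -0.013, 1.596, 0.006, 1.134, -0.082], TCP at [169.606, 601.55, 231.297] pointing down, gripper open.
Joint ranges: [-2.95, 2.95], [-0.29, 1.99], [-1.47, 1.44], [0.14, 2.54], [-1.03, 4.17], [0.13, 1.85], [-2.86, 2.86]. Speed limits (rad/s): [2.39, 2.39, 3.01, 3.01, 3.14, 3.14, 3.14].

### API

Orientations are given as a rotation vector (axis times angle).
In Python, from rig import env, grab_frame, search_frame, trace gives the robot as it stands.
- The arm moves only by the tool drive_tool, never from a script. Its argument "increments" is a list of rows, each an object with "fingers": the finger opening in m, from 0 to 0.0854; "translation": the shift along the tool's x, y, z in m, a list of three; "dr": the turn, a rotation vector about the tool's x, y, z in degrees, a list of three. A call has 1 to 8 rows; each row shifts and turns the commanded pose from where the row before left it, along the tool's axes as they then stand; what a row does not reach is not made up. A row lasts 1/8 s, in which the tool goes at most 62.5 mm and 10.7 degrees, less where a joint would pass 70% of its speed; a pose out of reach is approached as far as the arm can. A call with a gripper value outside its range is refused whole. The fingers move at their own pace and stop on an object; "newtons" is the grip in N (left out, the last holds). Time passes only in rows, so rows that do not move let the fingers close. It gives the time, the measured TCP pose, the force and the opening at its end, in the units of the state.
- env.state(): the state, without advancing time (a new reading comes with each control period).
- grab_frame(name): name is "side" or "top"; returns a dict with "image" (400x640x3 uint8, blue, green, red), "fx", "fy", "cx", "cy" (pixels), "k1" (the pictures are not rectified: a ray, as slopes to the right and down, at radius r is drawn at 1 + k1 r^2 times it, then the intrinsics apply), "R" (3x3) and "t" (3): a world point X has camera coordinates R X + t. Camera axes: x right, y down, z forward; pixel columns grow to the right and rows downward; lengths in mm; the calibration is good to about 2 mm. A picture is of the moment at which its call begins. There is no depth.
- env.sign_off(): hands the job in, once; it reports no verdict.
Trained networks look in the newest picture that a camera, given by its name, has taken for a name from the list of things; names that differ only in an ending like _2 or _b are one class to them, and where a whole thing is asked for, a point or a joint stands for the part that bears it (a point fixed in the world has none). Each returns a list of dicts, best first, with "score" (0 to 1); they miss things now and then, are a little off and sometimes report something else, mostly with a low value. They report only what shows in the picture. A call takes as long as a camera call.
- search_frame(camera, name): "rect" ([left, top, right, bottom] in pixels, round what is visible of it).
- trace(camera, name): "mask" (400x640 bool, what is visible of it) and "rect" ([left, top, right, bottom] in pixels, round what is visible of it).
The state is a dict: "t": time; "joint_positions": joint angles; "qvel": joint speeds; "joint_efforts": joint torques, N m; "eef_pos": TCP position; "orientation": TCP orientation; "wrist_force": force on the tool from outside, world axes, zero at the start; "moment": the same for the moment, N m; "width": finger opening in mm.
Only numpy, scipy, OpenCV 4.12 (cv2) and the standard library are available. Lean on these libraries where they do the work, as an engineer would, in place of code of your own. Each camera call takes 0.05 s, during which the arm holds its last target. There are 200 camera calls.

### The job

First turn the focus control of the inspection camera until its white pointer stands at the yellow index mark, and let go of it. Then pick up the black fan knob with the red pointer line and hold it in the air in front of the tilted camera so that its underside is 90 mm from the lens, squarely facing it and centred on the lens axis, with the red line pointing to the same side as the yellow tab on the camera's rim. Finish while still holding it there, still, without touching the camera with the knob; leave the focus setting as set, and do not disturb the two white-marked knobs, the parts dish or the hex key holder.

Things in the scene. Friction and masses are not known exactly. Their poses are not given: they have to be found in the camera images.
- rig: Fixed inspection rig on the table, a ceramic tile offcut 130 (x) x 300 (y) x 9 mm; origin at the centre of its underside, x roughly away from the robot, z up. In its frame the tilted camera's lens stands at (10, 80, 115) mm and a grey focus box 80 x 80 mm, top 35 mm high, at (-10, -80) mm. Two posts 12 mm square reach 88 mm high at (45, 46) and (45, 114) mm, beside the camera.
- camera: Inspection camera fixed on the rig: black tube 54 mm in diameter, 85 mm long, with a white light ring round the lens. Origin at the centre of the lens face; its z is the lens axis, looking out of the lens, tilted 25 degrees from vertical towards the rig's -x side (upwards and towards the robot); its x points to the yellow tab on the camera's rim, away from the robot and slightly upwards.
- focus (a joint): Focus control on the rig's grey box, a hinge with a vertical axis and light friction that stays where it is left. Radians: at 0 the white pointer points along the rig's +x; the value grows clockwise seen from above. The yellow index mark on the box stands at 1.1. Stops at -1.4 and 2.2. It starts between -0.3 and 0.6.
- focus_grip (a point): Point on the focus control's axis at mid height of its grip bar. The bar is black, 42 mm long (along the pointer), 12 mm wide, 24 mm high: from 12 mm below to 12 mm above this point; below the bar lies a disc 42 mm in diameter, 6 mm thick. The white pointer line runs on top from the axis to one end of the bar.
- red_knob: The fan knob to present: loose black plastic cylinder 36 mm in diameter, 28 mm high, about 35 g, standing on the table, with a red line on top and down the side. Origin at the centre of its underside; z up through its top, x towards the red line's end at the rim.
- red_top (a point): Centre of the top face of the red-marked knob, 28 mm above its underside.
- red_pointer (a point): End of the red line at the rim of the top face of the red-marked knob, 18 mm from its axis along its x.
- white_knob_a: Bystander: fan knob of the same size with a white line. Origin at the centre of its underside.
- white_knob_b: Bystander: another fan knob of the same size with a white line. Origin at the centre of its underside.
- dish: Bystander: round steel parts dish, 124 mm in diameter, 24 mm high, with a few screws. Loose. Origin at the centre of its underside.
- hex_holder: Bystander: yellow plastic hex key holder, 40 x 85 x 45 mm, its keys reaching 80 mm high. Loose. Origin at the centre of its underside, z up.

How it is judged (in metres and radians):
On the way, in this order (a step that is already met when the one before it is completed fails the run):
1. the focus control stands at the yellow index mark (within 0.12 rad), let go (value of joint focus between 0.98 and 1.22 rad and contact force between rig and the fingers below 0.2 N), for 0.2 s.
2. the red-marked knob is lifted clear of the table (height (world z) of red_knob above 0.05 m and contact force between red_knob and the fingers above 0.5 N), for 0.2 s.
At the end, for the whole second after the job is handed in: Focus within 0.12 rad of the mark; fingers hold the red-marked knob still and clear, underside 90 mm (within 12) from the lens and facing it within 0.2 rad, within 10 mm of the lens axis each way, red line within 0.28 rad of the yellow tab's direction (value of joint focus between 0.98 and 1.22 rad and x of red_knob in the frame of camera between -0.01 and 0.01 m and y of red_knob in the frame of camera between -0.01 and 0.01 m and z of red_knob in the frame of camera between 0.078 and 0.102 m and z of red_top in the frame of camera above 0.1035 m and angle between the z axis of red_knob and the z axis of camera, either way round below 0.2 rad and angle between the x axis of red_knob and the x axis of camera, either way round below 0.28 rad and x of red_pointer in the frame of camera above 0 m and contact force between red_knob and the fingers above 0.5 N and contact force between red_knob and rig below 0.2 N and linear speed of red_knob below 0.02 m/s); the arm keeps its last pose, push and grip.
It fails at once if a white-marked knob is moved more than 20 mm (distance of any of white_knob_a, white_knob_b from where it was at the start of the episode above 0.02 m).
It fails at once if the parts dish or the hex key holder is moved more than 20 mm or tipped (distance of any of dish, hex_holder from where it was at the start of the episode above 0.02 m or angle between hex_holder's own z axis and vertical above 0.4 rad).
It fails at once if the red-marked knob touches the camera (contact force between red_knob and camera above 0.3 N).
It also fails if it takes over 51 s, if anything falls off the work surface, if the arm or the gripper's body presses on something with over 40 N, if the wrist force passes 120 N, or if a joint passes its speed limit or range.

## Working session

There is one attempt and no reset: what is moved stays moved. The work goes in short steps, Python scripts to look and compute and a tool call to move; the robot and the scene stay as the last step left them, time stands still between calls to the robot, and variables do not carry over. Pictures are saved under pics/ and viewed, about 8 in all and at most 12, crops included, and the job is handed in when it is done.

Besides the shell and the picture viewer there is one more tool, called after ">>>" as name(argument=value, ...), one argument or row to a line, values as JSON. drive_tool: Moves the arm, as the interface text tells. Its arguments: {"type":"object","properties":{"increments":{"type":"array","items":{"type":"object","properties":{"fingers":{"type":"number"},"translation":{"type":"array","items":{"type":"number"}},"dr":{"type":"array","items":{"type":"number"}}}}},"newtons":{"type":"number"}},"required":["increments"]}

```bash
ls; mkdir -p pics; cat > h.py <<'E'
import numpy as np, cv2
from rig import env, grab_frame, search_frame, trace
from scipy.spatial.transform import Rotation as Ro
def und(f,uv):
    d=(np.atleast_2d(uv)-[f['cx'],f['cy']])/[f['fx'],f['fy']]
    s=d.copy()
    for _ in range(20): s=d/(1+f['k1']*(s**2).sum(1,keepdims=True))
    return s
def onz(f,uv,z):
    s=und(f,uv); R=np.array(f['R']);t=np.array(f['t'])
    dirs=np.c_[s,np.ones(len(s))]@R; c=-R.T@t
    return c+dirs*((z-c[2])/dirs[:,2])[:,None]
def proj(f,X):
    p=np.atleast_2d(X)@np.array(f['R']).T+np.array(f['t']); s=p[:,:2]/p[:,2:]
    s=s*(1+f['k1']*(s**2).sum(1,keepdims=True)); return s*[f['fx'],f['fy']]+[f['cx'],f['cy']]
E
python3 - <<'E'
from h import *
for n in ('top','side'):
    f=grab_frame(n); cv2.imwrite(f'pics/{n}0.png',f['image'])
    print(n,f['fx'],f['cx'],f['cy'],f['k1'],(-np.array(f['R']).T@f['t']).round())
    for o in ['rig','camera','focus','red_knob','white_knob_a','dish','hex_holder']:
        print(o,[(round(d['score'],2),np.round(d['rect']).tolist(), [round(float(v),1) for v in np.argwhere(d['mask']).mean(0)[::-1]]) for d in trace(n,o)[:3]])
print(env.state(),env.hold_point_z)
E
```

```text
pics
top 454.90018032343494 318.09351521331837 202.25279039504397 -0.04772591738139014 [ 357.  -16. 1267.]
rig [(0.67, [211.0, 152.0, 322.0, 230.0], [265.7, 190.0])]
camera [(0.59, [219.0, 170.0, 242.0, 199.0], [231.4, 183.6]), (0.42, [372.0, 174.0, 387.0, 188.0], [380.1, 178.7])]
focus [(0.75, [288.0, 174.0, 304.0, 192.0], [294.3, 183.3])]
red_knob [(0.73, [375.0, 173.0, 386.0, 186.0], [380.3, 178.6])]
white_knob_a [(0.62, [384.0, 230.0, 400.0, 243.0], [389.0, 236.7]), (0.44, [437.0, 218.0, 454.0, 231.0], [444.9, 223.9])]
dish []
hex_holder [(0.74, [424.0, 142.0, 456.0, 158.0], [439.2, 150.9])]
side 412.3703328652797 320.9808007908073 199.21647036689635 -0.10275708354106493 [ 417. -822.  618.]
rig [(0.67, [304.0, 145.0, 387.0, 234.0], [344.3, 197.1])]
camera [(0.86, [327.0, 146.0, 352.0, 181.0], [339.5, 163.0])]
focus [(0.57, [345.0, 196.0, 362.0, 210.0], [352.5, 202.3])]
red_knob [(0.8, [371.0, 261.0, 389.0, 282.0], [379.0, 272.5]), (0.69, [303.0, 145.0, 387.0, 235.0], [344.2, 197.1]), (0.16, [244.0, 163.0, 287.0, 184.0], [265.3, 173.0])]
white_knob_a [(0.59, [298.0, 274.0, 317.0, 
[... 158 characters left out ...]
8, 'joint_positions': array([-1.36417536,  0.41106773, -0.012716  ,  1.59622968,  0.00556649,
        1.13429444, -0.08219565]), 'qvel': array([ 0.00021819, -0.00038988,  0.00051788, -0.00205659,  0.00088303,
       -0.00053952,  0.00099469]), 'joint_efforts': array([ 1.18871736e-03, -6.00344896e+01,  6.81275781e-01, -2.99722087e+01,
        1.38815099e-02,  2.02412288e-03, -1.55331884e-05]), 'eef_pos': array([169.59857952, 601.5379192 , 231.30533716]), 'orientation': array([-4.30303541e-01, -3.11194914e+00, -6.02957875e-05]), 'wrist_force': array([-0.03140321, -0.20653825,  0.28720852]), 'moment': array([ 0.02236649,  0.04899832, -0.04347512]), 'width': 85.45721629854933} 18.700000000000003
```

```bash
python3 - <<'E'
import cv2,numpy as np
a=cv2.imread('pics/top0.png')[140:255,200:460];b=cv2.imread('pics/side0.png')[130:360,230:490]
cv2.imwrite('pics/m1.png',cv2.resize(a,None,fx=3,fy=3,interpolation=cv2.INTER_CUBIC))
cv2.imwrite('pics/m2.png',cv2.resize(b,None,fx=2.5,fy=2.5,interpolation=cv2.INTER_CUBIC))
E
```

```text
(no output)
```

View pics/m1.png

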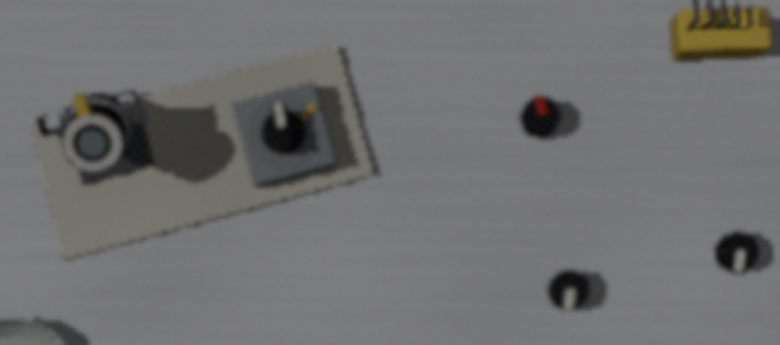

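View pics/m2.png

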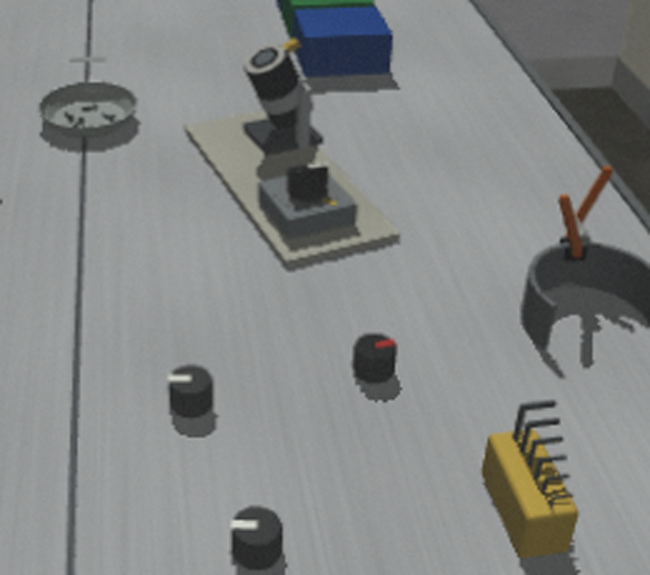

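```bash
cat > fit.py <<'E'
from h import *
from scipy.optimize import least_squares
ft=grab_frame('top');fs=grab_frame('side')
T=lambda u,v:(200+(u+.5)/3-.5,140+(v+.5)/3-.5)
S=lambda u,v:(230+(u+.5)/2.5-.5,130+(v+.5)/2.5-.5)
# rig pts
obs=[(ft,(65,-150,9),T(342,47)),(ft,(-65,-150,9),T(377,173)),(ft,(-65,150,9),T(67,257)),(ft,(10,80,115),T(92,142)),
 (fs,(65,-150,9),S(399,236)),(fs,(-65,-150,9),S(291,264)),(fs,(-65,150,9),S(186,127)),(fs,(10,80,115),S(264,58)),(ft,(-10,-80,35+30),T(283,132))]
def W(p,X): return np.r_[Ro.from_euler('z',p[2]).as_matrix()[:2,:2]@np.array(X[:2])+p[:2],X[2]]
def res(p): return np.concatenate([(proj(f,W(p,X))[0]-o) for f,X,o in obs])
r=least_squares(res,[450,150,0.2],loss='soft_l1',x_scale=[100,100,.1]); p=r.x
print('rig',p,'res',res(p).reshape(-1,2).round(1).tolist())
print('lens',W(p,(10,80,115)),'focus',W(p,(-10,-80,53)))
hsv=lambda f:cv2.cvtColor(f['image'],cv2.COLOR_BGR2HSV)
im=ft['image'].astype(int); 
fo=W(p,(-10,-80,65)); c=proj(ft,fo)[0]; print('focus px',c)
yy,xx=np.mgrid[:400,:640]
m=(im.min(2)>125)&(np.hypot(xx-c[0],yy-c[1])<11)
def wc(f,m):
    w=f['image'].astype(float).mean(2)*m; return np.array([(xx*w).sum(),(yy*w).sum()])/w.sum()
if m.any():
    d=onz(ft,wc(ft,m),65)[0]; v=d-fo; print('pointer',m.sum(),d,'len',np.hypot(*v[:2]),'val',p[2]-np.arctan2(v[1],v[0]))
for n,f in(('top',ft),('side',fs)):
    i=f['image'].astype(int); red=(i[...,2]>i[...,1]+40)&(i[...,2]>i[...,0]+40)
    k=[d for d in trace(n,'red_knob')][0]; mk=cv2.dilate(k['mask'].astype(np.uint8),np.ones((5,5)))>0
    red&=mk; dark=(i.max(2)<70)&mk
    print(n,'red c',onz(f,wc(f,red),28)[0],red.sum(),'mask c@14',onz(f,wc(f,k['mask']),14)[0], k['rect'])
    for o in ('white_knob_a','hex_holder','dish'):
        print(o,[onz(f,wc(f,d['mask']),14)[0].round() for d in trace(n,o)[:2] if d['score']>.4])
E
python3 fit.py
```

```text
rig [5.75313018e+02 1.49999296e+02 2.73435575e-01] res [[-0.2, -1.1], [0.0, 0.5], [-0.5, 0.2], [1.5, -0.2], [0.2, -0.7], [-2.7, -0.7], [-0.9, -0.8], [0.2, 0.5], [0.9, -1.8]]
lens [563.33822926 229.72761229 115.        ] focus [587.28780667  70.2709795   53.        ]
focus px [294.8735229  181.86261207]
top red c [nan nan nan] 0 mask c@14 [589.25704814 254.25133149  14.        ] [220.8, 167.8, 243.3, 197.0]
white_knob_a [array([ 615., -164.,   14.]), array([ 478., -344.,   14.])]
hex_holder [array([ 693., -332.,   14.])]
dish [array([355., 319.,  14.])]
side red c [ 618.33078147 -162.15557145   28.        ] 20 mask c@14 [ 610.37256243 -160.34571431   14.        ] [369.1, 262.4, 388.8, 281.3]
white_knob_a [array([ 483., -340.,   14.]), array([ 450., -185.,   14.])]
hex_holder [array([ 695., -319.,   14.])]
dish [array([356., 319.,  14.])]fit.py:20: RuntimeWarning: invalid value encountered in divide
  w=f['image'].astype(float).mean(2)*m; return np.array([(xx*w).sum(),(yy*w).sum()])/w.sum()
```

```bash
cat >> fit.py <<'E'
print('----')
g=ft['image'].min(2); print(g[170:196,284:310].tolist().__str__().replace('],','\n'))
i=ft['image'].astype(int); print((i[170:190,370:392,2]-i[170:190,370:392,0]).tolist().__str__().replace('],','\n'))
print(i[170:190,370:392,1].tolist().__str__().replace('],','\n'))
E
python3 fit.py 2>/dev/null| sed -n '/----/,$p'
```

```text
----
[[103, 103, 103, 103, 100, 100, 99, 96, 91, 90, 86, 82, 79, 81, 81, 80, 80, 81, 80, 79, 73, 63, 54, 55, 55, 56
 [100, 98, 100, 99, 94, 90, 90, 86, 81, 81, 80, 79, 78, 79, 79, 80, 80, 80, 80, 80, 76, 66, 55, 54, 54, 54
 [92, 88, 90, 89, 86, 82, 81, 79, 80, 79, 77, 77, 78, 78, 77, 78, 80, 79, 79, 80, 77, 68, 57, 54, 53, 54
 [84, 82, 83, 82, 80, 78, 78, 80, 85, 83, 76, 74, 76, 75, 75, 77, 77, 79, 80, 81, 82, 73, 60, 54, 53, 54
 [81, 81, 81, 78, 77, 75, 76, 90, 101, 94, 73, 70, 73, 75, 75, 75, 75, 77, 79, 75, 71, 71, 62, 54, 53, 53
 [81, 80, 80, 76, 75, 74, 75, 95, 115, 104, 73, 61, 70, 74, 74, 73, 74, 73, 66, 59, 58, 61, 61, 53, 53, 54
 [81, 77, 75, 76, 75, 72, 72, 93, 115, 107, 76, 51, 55, 62, 64, 64, 66, 59, 51, 47, 54, 60, 61, 56, 53, 54
 [78, 77, 75, 76, 75, 69, 63, 80, 108, 109, 81, 41, 28, 36, 39, 45, 41, 35, 32, 40, 60, 73, 69, 60, 53, 53
 [77, 75, 74, 74, 69, 55, 46, 69, 102, 114, 90, 46, 15, 11, 17, 21, 27, 27, 29, 40, 62, 73, 75, 66, 55, 54
 [77, 76, 74, 69, 57, 38, 31, 62, 100, 118, 100, 53, 11, 2, 9, 11, 23, 28, 35, 43, 60, 73, 77, 69, 57, 53
 [76, 75, 71, 61, 37, 23, 2
[... 4636 characters left out ...]
 50, 25, 15, 14, 14, 15, 13, 15, 21, 32, 47, 56, 59, 61, 63, 66, 80
 [119, 118, 118, 114, 102, 76, 50, 32, 29, 22, 12, 12, 23, 33, 44, 55, 63, 64, 67, 76, 87, 100
 [119, 119, 119, 118, 115, 103, 87, 75, 67, 53, 41, 39, 47, 56, 64, 75, 85, 87, 90, 100, 108, 114
 [120, 121, 120, 120, 119, 116, 113, 109, 103, 92, 82, 81, 83, 87, 90, 100, 109, 112, 111, 114, 117, 117
 [119, 119, 119, 118, 120, 119, 119, 118, 116, 113, 110, 112, 112, 112, 112, 114, 117, 118, 117, 117, 118, 118
 [118, 118, 119, 119, 118, 119, 118, 118, 117, 116, 116, 117, 116, 117, 117, 117, 116, 115, 116, 117, 116, 116
 [117, 118, 118, 118, 118, 118, 117, 117, 118, 117, 117, 117, 118, 115, 117, 117, 116, 116, 116, 115, 117, 116]]
```

```bash
cat >> h.py <<'E'
def plan(pos,Rt):
    "tool-axis shift (m) then tool-axis turn (deg) from the measured pose to the target"
    s=env.state(); R=Ro.from_rotvec(s['orientation']); p=np.array(s['eef_pos'])
    print('t',round(s['t'],2),'at',p.round(1),'tilt/az x',np.degrees(np.arctan2(*R.as_matrix()[1::-1,0])).round(1))
    sh=R.inv().apply(np.array(pos)-p)/1000; dr=np.degrees((R.inv()*Rt).as_rotvec())
    print('shift',sh.round(4),'|',np.linalg.norm(sh).round(3),'turn',dr.round(1))
def down(az): # tool down, tool x at azimuth az deg
    return Ro.from_euler('z',az,degrees=True)*Ro.from_euler('x',180,degrees=True)
E
python3 - <<'E'
from h import *
ft=grab_frame('top')
az=lambda a,b:np.degrees(np.arctan2(b[1]-a[1],b[0]-a[0]))
a=onz(ft,[(293.6,182.0),(292.1,174)],65); print('focus axis,tip',a.round(1),az(*a),'val',np.radians(15.67-az(*a)))
fo=onz(ft,(294,182.3),65)[0]; y=onz(ft,(303.5,175.5),35)[0]; print('axis',fo,'mark',y,np.radians(15.67-az(fo,y)))
i=ft['image'].astype(float); d=np.clip(i[...,2]-i[...,0]-10,0,None); d[:,:370]=0; d[:,395:]=0; d[:165]=0; d[190:]=0
rows=range(172,178); cs=[(d[r]*np.arange(640)).sum()/d[r].sum() for r in rows]; k=np.polyfit(rows,cs,1); print(cs)
P=onz(ft,[(np.polyval(k,178.6),178.6),(np.polyval(k,171.8),171.8)],28); print('red axis,tip',P.round(1),az(*P),np.hypot(*(P[1]-P[0])[:2]))
plan([587,71,180],down(az(*a)+180))
E
```

```text
focus axis,tip [[586.9  73.7  65. ]
 [608.8  78.2  65. ]] 11.60766603209349 val 0.07090110305557425
axis [586.06968575  72.60043145  65.        ] mark [611.14134607  48.92726704  35.        ] 1.0302089838988309
[np.float64(379.2641509433962), np.float64(379.3502538071066), np.float64(379.5826086956522), np.float64(379.8225108225108), np.float64(379.9688888888889), np.float64(380.0380434782609)]
red axis,tip [[ 605.8 -163.9   28. ]
 [ 625.  -160.8   28. ]] 9.051827435859437 19.44434012131915
t 1.85 at [169.6 601.6 231.3] tilt/az x 164.3
shift [-0.5457 -0.3974  0.0513] | 0.677 turn [  0.    0.  -27.4]
```

>>> drive_tool(
  increments=[
    {"translation": [-0.0455,-0.0331,0.004],"fingers": 0.05},
    {"translation": [-0.0455,-0.0331,0.004]},
    {"translation": [-0.0455,-0.0331,0.004]},
    {"translation": [-0.0455,-0.0331,0.004]},
    {"translation": [-0.0455,-0.0331,0.004]},
    {"translation": [-0.0455,-0.0331,0.004]},
    {"translation": [-0.0455,-0.0331,0.004]},
    {"translation": [-0.0455,-0.0331,0.004]},
  ],
  newtons=20,
)

```text
schema error: expected keys fingers, translation, dr
```

>>> drive_tool(
  increments=[
    {"translation": [-0.0455,-0.0331,0.004],"fingers": 0.05},
    {"translation": [-0.0455,-0.0331,0.004]},
    {"translation": [-0.0455,-0.0331,0.004]},
    {"translation": [-0.0455,-0.0331,0.004]},
    {"dr": [0,0,-9]},
    {"dr": [0,0,-9]},
    {"dr": [0,0,-9]},
    {"dr": [0,0,0]},
  ],
)

```text
schema error: expected keys fingers, translation, dr
```

```bash
python3 - <<'E'
from h import *
plan([587,71.5,48],down(191.6)); s=env.state(); print(s['joint_positions'].round(2),s['wrist_force'],s['width'])
f=grab_frame('side'); cv2.imwrite('pics/s1.png',cv2.resize(f['image'][120:260,280:440],None,fx=4,fy=4,interpolation=cv2.INTER_CUBIC))
E
```

```text
t 1.85 at [169.6 601.6 231.3] tilt/az x 164.3
shift [-0.5456 -0.3969  0.1833] | 0.699 turn [  0.    0.  -27.3]
[-1.36  0.41 -0.01  1.6   0.01  1.13 -0.08] [ 0.60357242 -0.08783967  0.55688915] 85.2374744899401
```

View pics/s1.png

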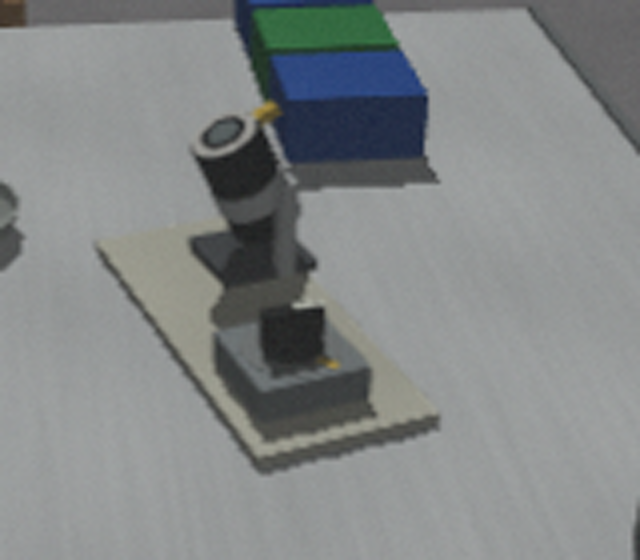

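The move was refused because every row needs all three keys, so nothing has moved. The picture shows the unmoved rig: lens at crop (224,133) = px (336,153), matching the fit, and focus bar at px (353,204).

>>> drive_tool(
  increments=[
    {"translation": [-0.0455,-0.0331,0.004],"dr": [0,0,0],"fingers": 0.05},
    {"translation": [-0.0455,-0.0331,0.004],"dr": [0,0,0],"fingers": 0.05},
    {"translation": [-0.0455,-0.0331,0.004],"dr": [0,0,0],"fingers": 0.05},
    {"translation": [-0.0455,-0.0331,0.004],"dr": [0,0,0],"fingers": 0.05},
    {"translation": [-0.0455,-0.0331,0.004],"dr": [0,0,0],"fingers": 0.05},
    {"translation": [-0.0455,-0.0331,0.004],"dr": [0,0,0],"fingers": 0.05},
    {"translation": [-0.0455,-0.0331,0.004],"dr": [0,0,0],"fingers": 0.05},
    {"translation": [-0.0455,-0.0331,0.004],"dr": [0,0,0],"fingers": 0.05},
  ],
  newtons=20,
)

```text
t: 2.9
eef_pos: [449.1, 246.5, 199.5]
orientation: [0.43, 3.111, 0.001]
wrist_force: [-0.1, 1.0, 0.0]
width: 49.9
```

>>> drive_tool(
  increments=[
    {"translation": [-0.0455,-0.0331,0.004],"dr": [0,0,0],"fingers": 0.05},
    {"translation": [-0.0455,-0.0331,0.004],"dr": [0,0,0],"fingers": 0.05},
    {"translation": [-0.0455,-0.0331,0.004],"dr": [0,0,0],"fingers": 0.05},
    {"translation": [-0.0455,-0.0331,0.004],"dr": [0,0,0],"fingers": 0.05},
    {"translation": [0,0,0],"dr": [0,0,-9],"fingers": 0.05},
    {"translation": [0,0,0],"dr": [0,0,-9],"fingers": 0.05},
    {"translation": [0,0,0],"dr": [0,0,-9],"fingers": 0.05},
    {"translation": [0,0,0],"dr": [0,0,0],"fingers": 0.05},
  ],
)

```text
t: 3.9
eef_pos: [587.4, 71.0, 183.3]
orientation: [-0.306, 3.127, 0.0]
wrist_force: [-0.3, -0.3, -0.0]
width: 49.8
```

```bash
python3 - <<'E'
from h import *
plan([587,71.5,47],down(191.6)); s=env.state(); print(s['joint_positions'].round(2),s['wrist_force'],s['width'])
E
```

```text
t 3.9 at [587.4  71.  183.3] tilt/az x -168.8
shift [0.0003 0.0005 0.1363] | 0.136 turn [ 0.   0.  -0.4]
[-0.33  0.4   0.17  1.75 -0.08  1.    1.64] [-0.30304679 -0.30066169 -0.01306277] 49.75629167511495
```

>>> drive_tool(
  increments=[
    {"translation": [0,0,0.03],"dr": [0,0,0],"fingers": 0.05},
    {"translation": [0,0,0.03],"dr": [0,0,0],"fingers": 0.05},
    {"translation": [0,0,0.03],"dr": [0,0,0],"fingers": 0.05},
    {"translation": [0,0,0.02],"dr": [0,0,0],"fingers": 0.05},
    {"translation": [0,0,0.016],"dr": [0,0,0],"fingers": 0.05},
    {"translation": [0,0,0.01],"dr": [0,0,0],"fingers": 0.05},
    {"translation": [0,0,0],"dr": [0,0,0],"fingers": 0.05},
  ],
)

```text
t: 4.78
eef_pos: [587.2, 71.1, 46.9]
orientation: [0.307, -3.126, 0.0]
wrist_force: [0.0, 0.2, 0.5]
width: 49.7
```

>>> drive_tool(
  increments=[
    {"translation": [0,0,0],"dr": [0,0,0],"fingers": 0.02},
    {"translation": [0,0,0],"dr": [0,0,0],"fingers": 0.02},
    {"translation": [0,0,0],"dr": [0,0,0],"fingers": 0.016},
    {"translation": [0,0,0],"dr": [0,0,0],"fingers": 0.016},
  ],
)

```text
t: 5.28
eef_pos: [587.5, 72.7, 47.9]
orientation: [-0.309, 3.125, 0.003]
wrist_force: [-1.7, 4.5, 2.9]
width: 15.8
```

>>> drive_tool(
  increments=[
    {"translation": [0,0.002,-0.001],"dr": [0,0,0],"fingers": 0.016},
    {"translation": [0,0,0],"dr": [0,0,0],"fingers": 0.016},
  ],
)

```text
t: 5.52
eef_pos: [587.1, 72.7, 48.5]
orientation: [-0.308, 3.126, -0.001]
wrist_force: [-0.4, 0.3, 0.6]
width: 16.3
```

>>> drive_tool(
  increments=[
    {"translation": [0,0,0],"dr": [0,0,0],"fingers": 0.009},
    {"translation": [0,0,0],"dr": [0,0,0],"fingers": 0.009},
    {"translation": [0,0,0],"dr": [0,0,0],"fingers": 0.009},
  ],
)

```text
t: 5.9
eef_pos: [586.8, 74.5, 48.6]
orientation: [0.309, -3.126, -0.002]
wrist_force: [-2.5, 5.5, 3.7]
width: 11.3
```

>>> drive_tool(
  increments=[
    {"translation": [0,0.002,0],"dr": [0,0,0],"fingers": 0.009},
    {"translation": [0,0,0],"dr": [0,0,8.0],"fingers": 0.009},
    {"translation": [0,0,0],"dr": [0,0,9.0],"fingers": 0.009},
    {"translation": [0,0,0],"dr": [0,0,9.0],"fingers": 0.009},
    {"translation": [0,0,0],"dr": [0,0,9.0],"fingers": 0.009},
    {"translation": [0,0,0],"dr": [0,0,9.0],"fingers": 0.009},
    {"translation": [0,0,0],"dr": [0,0,9.0],"fingers": 0.009},
    {"translation": [0,0,0],"dr": [0,0,5.7],"fingers": 0.009},
  ],
)

```text
t: 6.9
eef_pos: [587.1, 75.9, 48.6]
orientation: [1.268, 2.873, 0.002]
wrist_force: [-0.1, 3.9, 2.3]
width: 11.7
```

>>> drive_tool(
  increments=[
    {"translation": [0,0,0],"dr": [0,0,0],"fingers": 0.009},
    {"translation": [0,0,0],"dr": [0,0,0],"fingers": 0.009},
  ],
)

```text
t: 7.15
eef_pos: [587.1, 75.9, 48.6]
orientation: [1.26, 2.877, 0.002]
wrist_force: [0.5, 5.8, 4.5]
width: 11.0
```

>>> drive_tool(
  increments=[
    {"translation": [0,0,0],"dr": [0,0,0],"fingers": 0.05},
    {"translation": [0,0,0],"dr": [0,0,0],"fingers": 0.05},
    {"translation": [0,0,0],"dr": [0,0,0],"fingers": 0.05},
  ],
)

```text
t: 7.52
eef_pos: [586.3, 74.2, 48.0]
orientation: [-1.264, -2.876, 0.001]
wrist_force: [0.3, 0.8, -0.9]
width: 49.8
```

>>> drive_tool(
  increments=[
    {"translation": [0,0,-0.02],"dr": [0,0,0],"fingers": 0.05},
    {"translation": [0,0,-0.04],"dr": [0,0,0],"fingers": 0.05},
    {"translation": [0,0,-0.04],"dr": [0,0,0],"fingers": 0.05},
    {"translation": [0,0,-0.03],"dr": [0,0,0],"fingers": 0.05},
    {"translation": [0,0,0],"dr": [0,0,0],"fingers": 0.05},
  ],
)

```text
t: 8.15
eef_pos: [588.3, 74.9, 182.2]
orientation: [1.262, 2.872, 0.006]
wrist_force: [-0.2, 0.2, 0.1]
width: 50.1
```

```bash
python3 - <<'E'
from h import *
plan([607,-163.5,170],down(99))
E
```

```text
t 8.15 at [588.3  74.9 182.2] tilt/az x 132.5
shift [-0.1883 -0.1474  0.0119] | 0.239 turn [ 0.3  0.1 33.5]
```

>>> drive_tool(
  increments=[
    {"translation": [-0.0377,-0.0295,0.002],"dr": [0,0,0],"fingers": 0.07},
    {"translation": [-0.0377,-0.0295,0.002],"dr": [0,0,0],"fingers": 0.07},
    {"translation": [-0.0377,-0.0295,0.002],"dr": [0,0,0],"fingers": 0.07},
    {"translation": [-0.0377,-0.0295,0.002],"dr": [0,0,0],"fingers": 0.07},
    {"translation": [-0.0377,-0.0295,0.002],"dr": [0,0,0],"fingers": 0.07},
    {"translation": [0,0,0],"dr": [0,0,0],"fingers": 0.07},
  ],
)

```text
t: 8.9
eef_pos: [603.9, -169.2, 168.1]
orientation: [1.274, 2.871, -0.005]
wrist_force: [0.3, 0.1, 0.4]
width: 70.0
```

>>> drive_tool(
  increments=[
    {"translation": [0,0,0],"dr": [0,0,8.4],"fingers": 0.07},
    {"translation": [0,0,0],"dr": [0,0,8.4],"fingers": 0.07},
    {"translation": [0,0,0],"dr": [0,0,8.4],"fingers": 0.07},
    {"translation": [0,0,0],"dr": [0,0,8.3],"fingers": 0.07},
    {"translation": [0,0,0],"dr": [0,0,0],"fingers": 0.07},
  ],
)

```text
t: 9.52
eef_pos: [605.2, -162.4, 167.9]
orientation: [-2.036, -2.391, 0.001]
wrist_force: [0.7, 0.6, 0.1]
width: 70.5
```

```bash
python3 - <<'E'
from h import *
plan([607,-163.5,3],down(99))
f=grab_frame('top');g=grab_frame('side')
a=cv2.resize(f['image'][150:225,205:325],None,fx=6,fy=6,interpolation=cv2.INTER_CUBIC)
cv2.imwrite('pics/t2.png',a)
b=f['image'][165:200,283:312].astype(int).min(2); print('\n'.join(' '.join(map(str,r)) for r in b[5:28]))
E
```

```text
t 9.53 at [ 605.2 -162.4  167.9] tilt/az x 99.2
shift [-0.0014  0.0018  0.1649] | 0.165 turn [-0.1 -0.   0.2]
127 127 125 126 125 122 121 120 115 111 109 107 101 99 100 98 100 99 99 98 96 90 78 69 66 69 70 70 76
125 121 119 120 120 115 111 110 106 101 99 99 96 97 97 97 98 98 98 99 97 93 83 70 68 68 68 69 72
118 113 108 110 110 105 101 100 99 96 97 95 95 95 95 96 97 98 97 98 98 95 86 73 67 68 68 68 69
107 103 100 102 102 97 97 97 94 94 94 93 95 94 93 93 95 95 97 98 102 99 90 74 67 69 68 68 69
100 99 99 98 97 97 93 93 93 93 93 92 93 92 92 92 93 94 97 97 92 88 87 78 68 67 68 68 69
100 101 98 96 95 94 93 91 92 90 89 88 87 87 87 91 95 97 93 85 75 72 77 76 68 68 68 68 69
100 99 97 95 94 93 91 87 81 78 73 70 72 79 90 105 111 101 84 72 68 70 74 74 68 66 68 68 69
100 97 94 93 92 90 85 72 56 48 42 44 61 91 117 132 127 101 70 59 61 72 80 73 67 64 67 68 69
97 96 94 92 91 83 67 50 35 26 33 56 91 124 141 139 119 82 51 44 51 59 61 58 58 61 67 68 69
97 95 93 92 86 69 47 30 27 33 60 93 124 140 137 118 82 48 36 42 48 49 51 50 54 62 65 67 68
97 93 92 88 75 53 33 24 28 49 90 123 138 131 109 75 40 24 35 
[... 367 characters left out ...]
 76 68 69
94 94 92 81 58 33 25 24 23 19 15 7 10 5 14 13 9 16 30 44 60 76 87 93 93 89 79 68 67
95 93 92 84 63 36 26 22 21 13 14 4 10 9 15 13 16 23 35 57 77 87 92 94 96 93 85 71 68
95 94 93 89 74 47 27 19 13 8 9 10 11 11 11 18 22 26 44 68 86 90 93 94 96 95 85 72 66
95 94 94 91 83 63 40 23 16 12 11 12 13 14 14 17 24 35 52 75 90 93 94 97 96 95 88 77 68
96 95 94 92 91 80 64 43 27 18 17 18 20 19 25 32 38 48 62 80 91 93 94 95 96 96 92 82 69
98 96 94 94 94 90 82 69 53 42 39 37 36 39 50 59 65 70 79 90 93 93 93 96 97 97 93 85 73
100 97 95 93 94 93 90 86 78 71 65 65 64 67 77 84 88 89 91 92 93 92 94 97 97 96 94 87 75
101 96 96 95 94 94 92 92 91 88 88 88 88 89 90 93 93 94 93 92 94 95 96 96 97 97 96 90 78
```

View pics/t2.png

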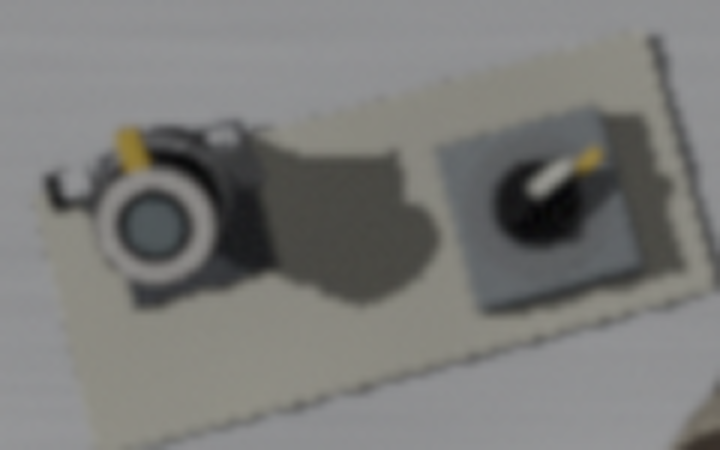

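```bash
python3 - <<'E'
from h import *
f=grab_frame('top'); im=f['image'].astype(int)
yy,xx=np.mgrid[:400,:640]
w=np.clip(im.min(2)-60,0,None)*((yy>=175)&(yy<=182)&(xx>=291)&(xx<=300)&(im[...,2]-im[...,0]<25))
# drop box-grey background on upper left
w=w*(np.abs((yy-179)+(xx-295.3)*.75)<4)
P=onz(f,np.c_[xx[w>0],yy[w>0]],65)[:,:2]; ww=w[w>0]
c=np.average(P,axis=0,weights=ww); v=np.linalg.eigh(np.cov((P-c).T,aweights=ww))[1][:,1]; v*=np.sign(v[0])
print('ptr c',c,'az',np.degrees(np.arctan2(v[1],v[0])))
cr=lambda u,v:(205+(u+.5)/6-.5,150+(v+.5)/6-.5)
az=lambda a,b:np.degrees(np.arctan2(b[1]-a[1],b[0]-a[0]))
e=onz(f,[cr(120,448),cr(708,292)],9);print('bottom edge az+90',az(*e)+90)
e=onz(f,[cr(265,128),cr(635,31)],9);print('top edge',az(*e)+90)
e=onz(f,[cr(717,285),cr(653,40)],9);print('right edge',az(*e))
b=onz(f,[cr(438,147),cr(597,105),cr(640,268),cr(484,308)],35);print('box',az(b[0],b[1])+90,az(b[3],b[2])+90,az(b[3],b[0]),az(b[2],b[1]),'centre',b.mean(0))
r=onz(f,[cr(156,226)],115);print('lens ring centre',r)
tab=onz(f,[cr(128,138)],120);print('tab az',az(r[0],tab[0]))
m=onz(f,[cr(590,161)],35);print('mark az from box centre',az(b.mean(0),m[0]), 'from 586.9,74.5',az([586.9,74.5],m[0]))
g=grab_frame('side'); print('side: lens if at r:',proj(g,r[0]),'obs 335.8 153.1; focus top at',proj(g,[587,74.5,65]),proj(g,[587,71,65]))
E
```

```text
ptr c [596.88934709  65.62075996] az -43.516495226751566
bottom edge az+90 15.586117766698592
top edge 15.499915567274996
right edge 15.063539404720819
box 15.598972122627345 15.118672150994726 17.07565052326444 15.42055339921796 centre [586.99446976  73.26302597  35.        ]
lens ring centre [[562.10700619 232.86667675 115.        ]]
tab az 18.65914107396434
mark az from box centre -46.57234520801452 from 586.9,74.5 -47.95819192891168
side: lens if at r: [[334.92819166 152.95067895]] obs 335.8 153.1; focus top at [[352.06503865 196.3649437 ]] [[352.28758329 197.0679843 ]]
```

>>> drive_tool(
  increments=[
    {"translation": [0,0.001,0.04],"dr": [0,0,0],"fingers": 0.07},
    {"translation": [0,0,0.04],"dr": [0,0,0],"fingers": 0.07},
    {"translation": [0,0,0.04],"dr": [0,0,0],"fingers": 0.07},
    {"translation": [0,0,0.025],"dr": [0,0,0],"fingers": 0.07},
    {"translation": [0,0,0.015],"dr": [0,0,0],"fingers": 0.07},
    {"translation": [0,0,0],"dr": [0,0,0],"fingers": 0.07},
  ],
)

```text
t: 10.48
eef_pos: [605.9, -163.4, 7.6]
orientation: [-2.038, -2.389, 0.001]
wrist_force: [-0.2, -0.5, 0.2]
width: 69.9
```

```bash
cat > ptr.py <<'E'
from h import *
from scipy.optimize import least_squares
f=grab_frame('top'); cv2.imwrite('pics/top_now.png',f['image']); 
def fit(img,a0):
    g=img.min(2).astype(float)
    best=None
    for da in (-8,0,8):
        def model(p):
            x,y,a,w,hi,s,L0,L1=p; a=np.radians(a); c,sn=np.cos(a),np.sin(a)
            ss=8
            rect=lambda l0,l1,h:np.array([[x+l*c-k*sn,y+l*sn+k*c,65] for l,k in((l0,-h),(l1,-h),(l1,h),(l0,h))])
            U,V=np.meshgrid(np.arange(286,304,1),np.arange(170,192,1))
            # soft-edged segment evaluated in world mm at z=65
            W=onz(f,np.c_[U.ravel(),V.ravel()],65)[:,:2]-[x,y]
            l=W@[c,sn]; k=W@[-sn,c]
            from scipy.special import ndtr
            line=(ndtr((l-L0)/s)-ndtr((l-L1)/s))*(ndtr((k+w/2)/s)-ndtr((k-w/2)/s))
            m=(l>-3)&(l<26)&(np.abs(k)<7)
            return line*hi,l,k,U.ravel(),V.ravel()
        def res(p):
            z,l,k,U,V=model(p[:8]); wt=np.exp(-(np.maximum(0,np.abs(k)-3)/3)**2)*np.exp(-(np.maximum(0,np.abs(l-8)-8)/3)**2)
            return (z+p[8]+p[9]*k+p[10]*l-g[V,U])*wt
        r=least_squares(res,[587,74,a0+da,4,130,2.2,0,21,15,0,0])
        if best is None or r.cost<best.cost: best=r
    return best
for n,im,a0 in(('before',cv2.imread('pics/top0.png'),11),('now',f['image'],-45)):
    r=fit(im,a0); print(n,r.x.round(2),round(r.cost))
E
python3 ptr.py
```

```text
before [ 5.7654e+02  7.3230e+01  6.7400e+00  8.8500e+00  1.3770e+02  3.0000e+00
  1.0200e+01  1.2046e+02  1.5300e+01  3.9000e-01 -8.0000e-01] 44
now [586.42  76.32 -48.67   8.65 131.62   2.71   1.35  23.57  17.15   1.04
   0.68] 39
```

>>> drive_tool(
  increments=[
    {"translation": [0,0.001,0.003],"dr": [0,0,0],"fingers": 0.07},
    {"translation": [0,0,0],"dr": [0,0,0],"fingers": 0.03},
    {"translation": [0,0,0],"dr": [0,0,0],"fingers": 0.03},
    {"translation": [0,0,0],"dr": [0,0,0],"fingers": 0.03},
    {"translation": [0,0,0],"dr": [0,0,0],"fingers": 0.03},
    {"translation": [0,0,0],"dr": [0,0,0],"fingers": 0.03},
  ],
  newtons=40,
)

```text
t: 11.28
eef_pos: [607.8, -163.2, 6.1]
orientation: [2.039, 2.389, 0.001]
wrist_force: [-1.5, 0.7, 6.0]
width: 34.7
```

>>> drive_tool(
  increments=[
    {"translation": [0,0,-0.015],"dr": [0,0,0],"fingers": 0.03},
    {"translation": [0,0,-0.04],"dr": [0,0,0],"fingers": 0.03},
    {"translation": [0,0,-0.05],"dr": [0,0,0],"fingers": 0.03},
    {"translation": [0,0,-0.05],"dr": [0,0,0],"fingers": 0.03},
    {"translation": [0,0,-0.05],"dr": [0,0,0],"fingers": 0.03},
    {"translation": [0,0,-0.04],"dr": [0,0,0],"fingers": 0.03},
    {"translation": [0,0,0],"dr": [0,0,0],"fingers": 0.03},
  ],
)

```text
t: 12.15
eef_pos: [608.6, -164.3, 254.6]
orientation: [2.036, 2.385, 0.006]
wrist_force: [-0.8, -0.7, -0.3]
width: 34.5
```

```bash
cat > tgt.py <<'E'
from h import *
yaw=np.radians(15.5); rx=np.array([np.cos(yaw),np.sin(yaw),0]); t=np.radians(25)
lens=np.array([562.7,231.8,115]); cz=np.cos(t)*np.array([0,0,1])-np.sin(t)*rx; cx=np.cos(t)*rx+np.sin(t)*np.array([0,0,1]); cy=np.cross(cz,cx)
# tool z=-cz ; tool y = -(+)cx?  knob red az 9.05 when tool x az 99.2 -> tool y az 9.2 => tool y = cx
RT=Ro.from_matrix(np.c_[np.cross(cx,-cz),cx,-cz])
UND=6.1
def goal(d): return lens+cz*(d+UND)
E
python3 - <<'E'
from tgt import *
s=env.state(); print(np.degrees(np.arctan2(*Ro.from_rotvec(s['orientation']).as_matrix()[1::-1,1])),'tool y az',s['width'],s['wrist_force'],s['joint_positions'].round(2))
print('goal',goal(92))
plan(goal(125),RT)
g=grab_frame('side'); cv2.imwrite('pics/s3.png',cv2.resize(g['image'][60:300,260:460],None,fx=3,fy=2.5,interpolation=cv2.INTER_CUBIC))
E
```

```text
9.02358503830254 tool y az 34.51042540785964 [-0.80640369 -0.72029304 -0.3220949 ] [-0.31  0.46  0.72  1.59 -0.32  1.2   0.63]
goal [522.74898816 220.72060386 203.90879391]
t 12.15 at [ 608.6 -164.3  254.6] tilt/az x 99.0
shift [ 0.3922 -0.0384  0.0198] | 0.395 turn [-24.6   1.5  -6.3]
```

View pics/s3.png

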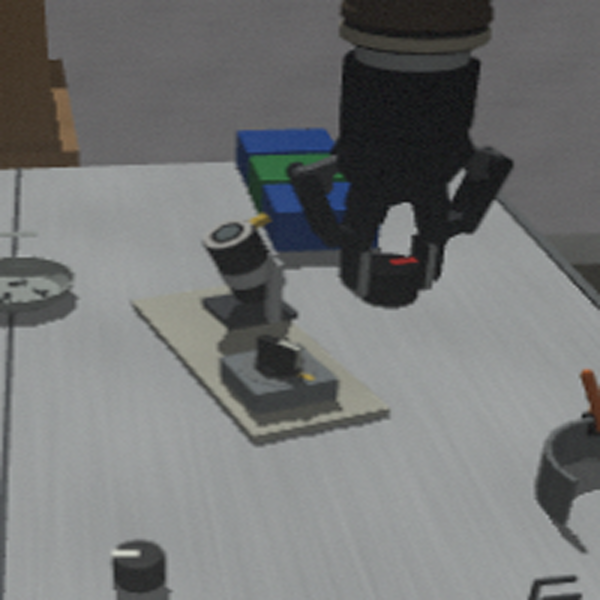

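>>> drive_tool(
  increments=[
    {"translation": [0.03,-0.003,0.001],"dr": [0,0,0],"fingers": 0.03},
    {"translation": [0.055,-0.0054,0.003],"dr": [0,0,0],"fingers": 0.03},
    {"translation": [0.055,-0.0054,0.003],"dr": [0,0,0],"fingers": 0.03},
    {"translation": [0.055,-0.0054,0.003],"dr": [0,0,0],"fingers": 0.03},
    {"translation": [0.055,-0.0054,0.003],"dr": [0,0,0],"fingers": 0.03},
    {"translation": [0.055,-0.0054,0.003],"dr": [0,0,0],"fingers": 0.03},
    {"translation": [0.055,-0.0054,0.003],"dr": [0,0,0],"fingers": 0.03},
    {"translation": [0.032,-0.003,0.001],"dr": [0,0,0],"fingers": 0.03},
  ],
)

```text
t: 13.2
eef_pos: [505.5, 220.7, 228.8]
orientation: [-2.034, -2.392, 0.004]
wrist_force: [0.9, 0.0, -0.7]
width: 34.9
```

>>> drive_tool(
  increments=[
    {"translation": [0,0,0],"dr": [-5,0.3,-1.3],"fingers": 0.03},
    {"translation": [0,0,0],"dr": [-5,0.3,-1.3],"fingers": 0.03},
    {"translation": [0,0,0],"dr": [-5,0.3,-1.3],"fingers": 0.03},
    {"translation": [0,0,0],"dr": [-5,0.3,-1.3],"fingers": 0.03},
    {"translation": [0,0,0],"dr": [-4.6,0.3,-1.1],"fingers": 0.03},
    {"translation": [0,0,0],"dr": [0,0,0],"fingers": 0.03},
  ],
)

```text
t: 13.95
eef_pos: [505.6, 217.1, 228.8]
orientation: [1.721, 2.264, 0.492]
wrist_force: [-0.3, -0.2, -0.3]
width: 34.7
```

```bash
python3 - <<'E'
from tgt import *
plan(goal(91),RT); s=env.state(); print(s['joint_positions'].round(2),s['width'])
E
```

```text
t 13.95 at [505.6 217.1 228.8] tilt/az x 105.5
shift [-0.0012  0.0056  0.0309] | 0.031 turn [-0.6 -0.1 -0. ]
[-1.21  0.06  0.68  2.16  0.14  0.52 -0.38] 34.65789489106467
```

>>> drive_tool(
  increments=[
    {"translation": [-0.0006,0.003,0.012],"dr": [0,0,0],"fingers": 0.03},
    {"translation": [-0.0006,0.0026,0.012],"dr": [-0.6,0,0],"fingers": 0.03},
    {"translation": [0,0,0.007],"dr": [0,0,0],"fingers": 0.03},
    {"translation": [0,0,0],"dr": [0,0,0],"fingers": 0.03},
    {"translation": [0,0,0],"dr": [0,0,0],"fingers": 0.03},
  ],
)

```text
t: 14.58
eef_pos: [525.6, 221.4, 204.6]
orientation: [1.716, 2.255, 0.506]
wrist_force: [-0.4, 0.7, 0.2]
width: 34.3
```

```bash
python3 - <<'E'
from tgt import *
plan(goal(90),RT); s=env.state(); p=np.array(s['eef_pos']); T=Ro.from_rotvec(s['orientation']).as_matrix()
und_=p+T[:,2]*UND; red=und_-T[:,2]*28+T[:,1]*18
d=und_-lens; print('cam coords',[round(float(d@a),1) for a in(cx,cy,cz)])
g=grab_frame('side'); k=trace('side','red_knob'); print([(x['score'],x['rect']) for x in k[:2]])
print('pred side: underside',proj(g,und_),'top',proj(g,und_-T[:,2]*28),'redtip',proj(g,red),'lens',proj(g,lens))
a=g['image'][60:260,280:410].copy()
a=cv2.resize(a,None,fx=4,fy=4,interpolation=cv2.INTER_CUBIC)[:, :]
for q,c in((und_,(0,255,0)),(und_-T[:,2]*28,(255,255,0)),(red,(255,0,255)),(lens,(0,255,0)),(lens+90*cz,(0,255,255))):
    u=(proj(g,q)[0]-[280,60])*4+1.5; cv2.circle(a,tuple(int(v) for v in u),2,c,-1)
b=grab_frame('top'); 
bb=cv2.resize(b['image'][160:215,205:315],None,fx=4,fy=4,interpolation=cv2.INTER_CUBIC)
cv2.imwrite('pics/s4.png',a[:600]); cv2.imwrite('pics/t4.png',bb)
E
```

```text
t 14.57 at [525.6 221.4 204.6] tilt/az x 105.5
shift [ 0.0001 -0.0029  0.0014] | 0.003 turn [ 0.2 -0.1 -0.1]
cam coords [2.9, -0.1, 91.4]
[(0.55, [313.4, 116.2, 329.5, 131.7])]
pred side: underside [[323.47790289 127.03752929]] top [[319.35249563 118.75791184]] redtip [[325.03801901 115.2597665 ]] lens [[335.18392708 153.10220002]]
```

View pics/s4.png

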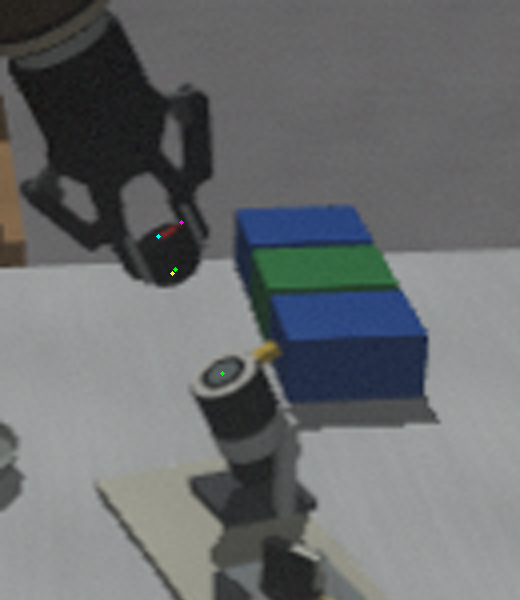

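View pics/t4.png

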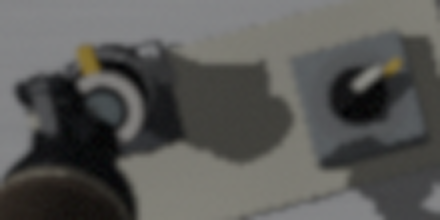

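>>> drive_tool(
  increments=[
    {"translation": [0,-0.002,0.001],"dr": [0,0,0],"fingers": 0.03},
    {"translation": [0,0,0],"dr": [0,0,0],"fingers": 0.03},
    {"translation": [0,0,0],"dr": [0,0,0],"fingers": 0.03},
    {"translation": [0,0,0],"dr": [0,0,0],"fingers": 0.03},
    {"translation": [0,0,0],"dr": [0,0,0],"fingers": 0.03},
  ],
)

```text
t: 15.35
eef_pos: [524.2, 221.2, 202.7]
orientation: [1.716, 2.255, 0.507]
wrist_force: [-0.3, -0.7, -0.8]
width: 34.4
```

```bash
python3 - <<'E'
from tgt import *
s=env.state(); p=np.array(s['eef_pos']); T=Ro.from_rotvec(s['orientation']).as_matrix()
d=p+T[:,2]*UND-lens; print('cam coords',[round(float(d@a),1) for a in(cx,cy,cz)],s['width'],np.abs(s['qvel']).max(),s['t'])
env.sign_off()
E
```

```text
cam coords [0.9, 0.1, 90.3] 34.41187426474968 0.00183958017669061 15.35
the job is handed in; nothing more can be done
```

I turned the focus control to the yellow mark and let go of it. Then I picked up the red-marked knob and am holding it in front of the tilted camera, and I handed the job in at 15.35 s. The sign-off gives no verdict.

**Knob:** My last check puts its underside at about (0.9, 0.1, 90.3) mm in the camera frame. It is computed from the measured tool pose and my fit of the rig, so it carries a few mm of uncertainty. Tilt and red-line direction are within about 1° of target by the tool pose. The side picture before a final 2 mm correction agreed, with the red line on the yellow tab's side. The arm was still, with the fingers gripping at 34.4 mm.

**Focus:** The angle while the bar was gripped gives about 1.09 rad. Three readings of the white pointer in the top picture disagreed, giving 1.03, 1.04 and 1.12 rad. All are inside the 0.98–1.22 window, but the lowest has only about 0.05 rad to spare. I did not regrip to refine it.

**Other points:**
- I never went near the white-marked knobs, the dish or the hex key holder. I did not re-measure their positions at the end.
- My first move call was refused because keys were missing, so nothing moved then.

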